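# Proof-pull a hanger sample and set out the tested boxes

### The arm

A 6-joint arm with a two-finger parallel gripper is mounted at the origin on the work surface. World frame = base frame: x ahead of the robot, y to its left, z up, the work surface at z = 0. Lengths are in m, angles in degrees, forces in N, time in s.
With the tool pointing down it reaches from about 0.325 to 0.85 m from the base axis. Payload 15.5 kg.
Tool frame: the origin (TCP) lies midway between the tips of the shut fingers; the grasp point (between the pads) lies 19 mm behind it; y points along the fingers, x is the direction in which the jaws open and shut, and the axes are right-handed (so a half turn about y gives the same grasp; the last joint's range is limited). The gripper opens to 91 mm and grips with 3 to 60 N. Pads are 32 mm wide; open, the fingers measure 118 mm over their backs; the gripper's body (76 mm by 178 mm) begins 60 mm behind the grasp point.
Start: joints at [-81.274, 28.281, 77.091, -0, 74.628, -5.472], TCP at [0.153, -0.606, 0.214] pointing down, gripper open.
Joint ranges: [-166.48, 166.48], [-47.26, 123.95], [12.59, 153.08], [-70.14, 250.14], [6.76, 159.57], [-176.63, 176.63]. Speed limits (degrees/s): [108.29, 108.29, 147.25, 172.46, 172.46, 172.46].

### API

Orientations are given as a 3x3 rotation matrix whose columns are the frame's x, y, z axes.
In Python, from bench import ctrl gives the robot as it stands. The module is installed in compiled form; this text tells all that it offers. Calls block until the motion is done:
- ctrl.goto(position, orientation): joint-space move of the TCP to a pose.
- ctrl.move_l(position, vel=0.15, ori=None, contact_N=None): straight line of the TCP; ori=None keeps the orientation; vel is the mean speed in m/s. With contact_N (N) it stops when the force on the tool has changed by that much, and returns True; else False.
- ctrl.movej(angles): joint-space move.
- ctrl.command_gripper(opening): opening from 0.0 (shut) to 1.0 (fully open); the grip force is fixed at half the most; returns when the fingers have stopped.
- ctrl.sleep(seconds).
- ctrl.ik(position, orientation): joint angles nearest the present ones, or None.
- ctrl.read_camera(name): name is "side" or "top" or "wrist"; returns the picture (480x640x3 uint8, blue, green, red); there is no depth.
- ctrl.camera_params(name): a dict with "fx", "fy", "cx", "cy" (pixels), "pose" (4x4, takes a point from camera to world coordinates); the wrist camera has in their place "T_tool_cam" (4x4, takes a point from camera to tool coordinates, whose origin is the TCP and whose axes are the tool frame's). Camera axes: x right, y up, looking along -z (the intrinsics and any distortion apply to the point x, -y, -z); pixel columns grow to the right and rows downward; lengths in m; the calibration is good to about 2 mm. The wrist camera is an equidistant fisheye: a pixel r from the principal point sees the ray r / f radians off the axis. A picture is of the moment at which its call begins: read the wrist's pose just before it. camera_params takes no time and is no camera call.
A pose or a line that the arm cannot do raises ctrl.MotionError and nothing moves.
- ctrl.sign_off(): hands the job in, once; it reports no verdict.
Readings, each from a call of its own:
- ctrl.current_t(): time.
- ctrl.current_q(): joint angles.
- ctrl.current_dq(): joint speeds.
- ctrl.current_effort(): joint torques, N m.
- ctrl.current_tool_pos(): TCP position.
- ctrl.current_eef_rot(): TCP orientation.
- ctrl.current_contact_force(): force on the tool from outside, world axes, zero at the start.
- ctrl.current_wrist_torque(): the same for the moment, N m.
- ctrl.current_grip_width(): opening from 0.0 (shut) to 1.0 (fully open).
Only numpy, scipy, OpenCV 4.12 (cv2) and the standard library are available. Lean on these libraries where they do the work, as an engineer would, in place of code of your own. Each camera call takes 0.05 s, during which the arm holds its last target. There are 200 camera calls.

### The job

Release this batch of painted keepsake boxes for sale at the craft stall. First proof-pull the sample block on the spring gauge twice: each time pull it out until its pointer stands over the red band, hold it there for two full seconds without pulling past the band, and let it go fully home. After that press the red step button until the counter's drum shows its green field between the black marks. Set every painted box on the sloping display tray, lid up, flat on the floor of the tray, its long side along the tray's length and wholly inside its lips, and leave the paints and tools where they are.

Things in the scene. Friction and masses are not known exactly. Their poses are not given: they have to be found in the camera images.
- gauge: Fixed pull gauge, left or right on the table: wooden base 310 mm long (its x), 12 mm thick, y from -35 to +75 mm, and a grey spring housing (x +70 to +155 mm, |y| < 28 mm, top at 62 mm) at the far end. Origin on the table under the middle of the rail, which runs along x. The sample is pulled along -x, towards the robot's side.
- puller (a joint): How far the sample block is pulled out of the sprung gauge, m: 0 = home, 0.12 = end stop. A spring draws it home with about 3 N at 0 rising to about 9 N at 0.11; it goes home by itself when let go.
- pull_grip (a point): Grip point of the wooden sample block, on its centre line, 55 mm above the table at home and pulled alike. Block: 30 mm along the pull, 42 mm across, 17 to 73 mm above the table (a 12 mm brass eye on top is seen only). At home 35 mm are free between its back and the spring housing. Axes as the gauge's: pull along -x.
- pointer (a point): Tip of the thin black pointer on the sample block's left (+y of the gauge) side, over the paper scale; moves with the block. Level in x with the block's middle.
- mark: Red band on the gauge's paper scale, 12 mm along the pull and 34 mm across; origin in its middle, axes as the gauge's. The pull is right while the pointer stands over the band (within 6 mm of its middle along x). It lies 55 to 102 mm of pull from home.
- counter: Fixed green status counter, left or right on the table: housing 122 mm (x, -57 to +65 mm) by 82 mm (y), 84 mm high; origin on the table. The top of an eight-sided drum shows on its nearer half between two black marks; a red step button stands on the farther half.
- window (a point): The place on top of the counter, between the two black marks, 89 mm above the table, where the drum's field is read.
- green_field (a point): Middle of the green field on the drum's rim, 36 mm from the drum axis (axis along the counter's y). It lies at window when the drum shows green.
- drum (a joint): Angle of the ratchet drum, rad; green shows at 0 (and whole turns). A full press of the step button advances it one field, +0.785 (its top moves away from the robot). The white fields bear as many black dots as presses are left. It starts 1.4 to 4.1 short of green, perhaps between two fields; a full press always leaves it square on a field, so the first may move it 0.3 more or less.
- step (a joint): Travel of the red step button, m: 0 = up, 0.0195 = fully down at its stop. It takes about 1.5 N at first and 8 N at the bottom. The drum is carried on by the whole stroke, so press right to the stop and let it come fully up between presses.
- step_top (a point): Middle of the top of the red step button (28 mm across), 112 mm above the table when up; moves down with it.
- tray_bed: Sloping floor of the fixed display tray: origin in the middle of the floor's upper face, 50 mm above the table; y along the tray, x up the slope away from the robot, z square to the floor. Tilted 15 degrees, low side towards the robot; 125 mm (x) by 420 mm (y) inside, lips 10 mm high and 6 mm thick on all four sides. Friction holds boxes anywhere on it.
- box1: Closed painted wooden keepsake box, red with yellow flower on the lid, 64 mm long (x), 44 mm wide (y), 28 mm high, about 80 g; origin in the middle of its underside, z up through the lid. It may be absent.
- box2: Closed painted wooden keepsake box, yellow with red flower on the lid, 64 mm long (x), 44 mm wide (y), 28 mm high, about 80 g; origin in the middle of its underside, z up through the lid. It may be absent.
- box3: Closed painted wooden keepsake box, green with white flower on the lid, 64 mm long (x), 44 mm wide (y), 28 mm high, about 80 g; origin in the middle of its underside, z up through the lid. It may be absent.
- box4: Closed painted wooden keepsake box, white with green flower on the lid, 64 mm long (x), 44 mm wide (y), 28 mm high, about 80 g; origin in the middle of its underside, z up through the lid. It may be absent.
- box5: Closed painted wooden keepsake box, orange with white flower on the lid, 64 mm long (x), 44 mm wide (y), 28 mm high, about 80 g; origin in the middle of its underside, z up through the lid. It may be absent.
- paint_a: Small red paint pot, 40 mm across, 42 mm high; stands among the work, leave it alone. Origin in the middle of its underside.
- paint_b: Small blue paint pot, 44 mm across, 42 mm high; stands among the work, leave it alone. Origin in the middle of its underside.
- paint_c: Yellow paint bottle, 40 mm across, 90 mm high; stands among the work, leave it alone. Origin in the middle of its underside.
- rinse_pot: Steel rinse pot with two side handles, 60 mm across without them, 70 mm high; stands among the work, leave it alone. Origin in the middle of its underside.
- varnish: Amber varnish jar, 60 mm across, 42 mm high; stands among the work, leave it alone. Origin in the middle of its underside.
- glue: White glue pot with orange cap, 40 mm across, 42 mm high; stands among the work, leave it alone. Origin in the middle of its underside.
- brush: Paint brush 170 mm long lying beyond the tray; leave it alone.
There are look-alikes about, which are no part of the job. Leave any pink or purple look-alike of the box5 alone. There is more than one size of the counter; the one meant has the size given above.

How it is judged:
By the outcome, as a careful person would: the job done as asked, in the order asked, and still so for the second after the job is handed in, with the robot touching nothing.
Of box1, box2, box3, box4, box5 only 3 to 5 are there at a start; the rules pass over those that are not, and their reading is None.
At some moment in a run one of box1, box2, box3, box4, box5 may be knocked a few centimetres aside while the robot is not near it.
Once in a run the grip may slacken for a moment while it holds something.
It also fails if it takes over 208 s, if anything falls off the work surface, if the arm or the gripper's body presses on something with over 40 N, if the wrist force passes 120 N, or if a joint passes its speed limit or range.

## Working session

There is one attempt and no reset: what is moved stays moved. The work goes in short steps, each a Python script; the robot and the scene stay as the last script left them, time stands still between calls to the robot, and variables do not carry over. Pictures are saved under pics/ and viewed, about 12 in all and at most 16, crops included, and the job is handed in when it is done.

```bash
mkdir -p pics
python3 - <<'E'
from bench import ctrl
import cv2,numpy as np
for n in("top","side"):
    cv2.imwrite(f"pics/{n}0.png",ctrl.read_camera(n)); p=ctrl.camera_params(n); print(n,{k:(np.round(v,4).tolist() if k=="pose" else v) for k,v in p.items()})
print(ctrl.camera_params("wrist"),ctrl.current_eef_rot(),ctrl.current_t())
E
```

```text
top {'fx': 494.6623288407625, 'fy': 494.6623288407625, 'cx': 315.563886782101, 'cy': 240.99314253924757, 'pose': [[0.0155, 0.995, -0.0988, 0.4021], [-0.9998, 0.0164, 0.0081, 0.0817], [0.0097, 0.0986, 0.9951, 1.3992], [0.0, 0.0, 0.0, 1.0]]}
side {'fx': 493.856861889011, 'fy': 493.856861889011, 'cx': 326.00122399396844, 'cy': 238.19564083082324, 'pose': [[-0.8439, 0.3913, -0.367, 0.1082], [-0.5364, -0.6113, 0.5819, 0.7434], [0.0034, 0.6879, 0.7258, 0.9587], [0.0, 0.0, 0.0, 1.0]]}
{'fx': 371.64829954431775, 'fy': 371.64829954431775, 'cx': 319.42806464220837, 'cy': 245.95277431684173, 'T_tool_cam': array([[ 9.99999753e-01,  5.30765737e-04,  4.61422143e-04,
        -3.97031959e-04],
       [ 3.18133142e-04,  2.43746192e-01, -9.69839003e-01,
        -1.70213591e-01],
       [-6.27227204e-04,  9.69838910e-01,  2.43745963e-01,
         6.77275397e-02],
       [ 0.00000000e+00,  0.00000000e+00,  0.00000000e+00,
         1.00000000e+00]])} [[ 2.45247051e-01 -1.58953508e-04  9.69460602e-01]
 [-9.69459976e-01  1.10761067e-03  2.45247074e-01]
 [-1.11276779e-03 -9.99999374e-01  1.17539187e-04]] 0.1
```

View pics/top0.png

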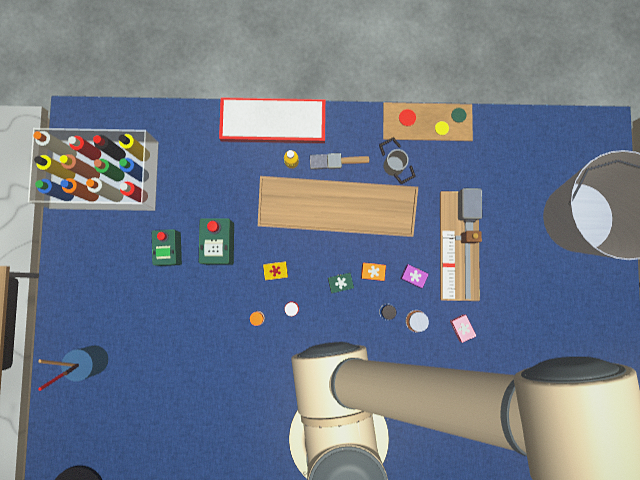

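View pics/side0.png

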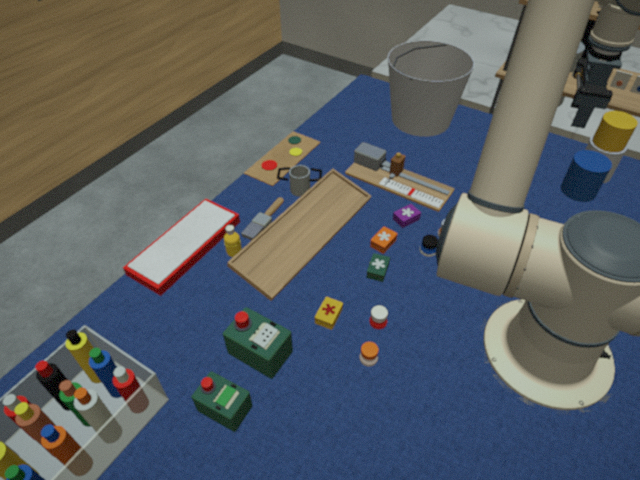

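```bash
cat > h.py <<'E'
from bench import ctrl
import cv2,numpy as np
def ray(n,u,v):
    p=ctrl.camera_params(n); d=np.array([(u-p['cx'])/p['fx'],-(v-p['cy'])/p['fy'],-1.]); T=p['pose']
    return T[:3,3],T[:3,:3]@d
def pt(n,u,v,z):
    o,d=ray(n,u,v); return o+d*(z-o[2])/d[2]
def blobs(im,lo,hi,amin=30):
    m=cv2.inRange(cv2.cvtColor(im,cv2.COLOR_BGR2HSV),np.array(lo),np.array(hi))
    m=cv2.morphologyEx(m,cv2.MORPH_CLOSE,np.ones((5,5)))
    return [c for c in cv2.findContours(m,cv2.RETR_EXTERNAL,cv2.CHAIN_APPROX_NONE)[0] if cv2.contourArea(c)>=amin]
def rect(c,n,z):
    P=np.float32([pt(n,*q,z)[:2] for q in c[:,0,:].astype(float)]); (x,y),(w,h),a=cv2.minAreaRect(P)
    if w<h: w,h,a=h,w,a+90
    return round(x,4),round(y,4),round(w,4),round(h,4),round((a+90)%180-90,1)
def down(yaw):  # tool y down the approach; jaw (tool x) along world direction yaw deg
    a=np.radians(yaw); x=np.array([np.cos(a),np.sin(a),0]); y=np.array([0,0,-1.]); return np.c_[x,y,np.cross(x,y)]
E
python3 - <<'E'
from h import *
im=cv2.imread('pics/top0.png')
# note boxes tops z=.028
for nm,lo,hi,z in [('yellow',(20,120,100),(32,255,255),.028),('green',(60,60,20),(90,255,255),.028),('orange',(8,150,150),(19,255,255),.028),('redA',(0,150,80),(6,255,255),.013),('redB',(174,150,80),(180,255,255),.013)]:
    for c in blobs(im,lo,hi,25):
        x,y,w,h=cv2.boundingRect(c)
        if y+h<345 and y>100 and x>140: print(nm,(x,y,w,h),rect(c,'top',z))
g=im[180:310,430:500]; k=im[205:275,140:245]
a=cv2.resize(g,None,fx=4.5,fy=4.5,interpolation=cv2.INTER_CUBIC); b=cv2.resize(k,None,fx=4.5,fy=4.5,interpolation=cv2.INTER_CUBIC)
o=np.zeros((585,800,3),np.uint8); o[:a.shape[0],:a.shape[1]]=a; o[:b.shape[0],a.shape[1]:a.shape[1]+b.shape[1]]=b[:,:800-a.shape[1]]
cv2.imwrite('pics/c1.png',o)
for n,u,v,z in [('bl','443','300',.012),('br','480','300',.012),('tl','441','191',.012),('tray_tl','261','177',.07),('tray_tr','418','186',.07),('tray_br','414','236',.05),('tray_bl','258','227',.05)]: print(n,pt('top',float(u),float(v),z))
E
```

```text
yellow (263, 262, 25, 18) (0.4542, 0.1813, 0.0638, 0.0436, -81.9)
yellow (284, 151, 14, 17) (0.7703, 0.145, 0.0463, 0.0368, 1.2)
yellow (435, 121, 14, 14) (0.8701, -0.2843, 0.0386, 0.0373, -0.5)
green (328, 273, 26, 20) (0.4248, -0.0001, 0.0625, 0.0434, -75.2)
green (152, 229, 30, 37) (0.5143, 0.485, 0.0989, 0.0797, 4.5)
green (199, 219, 35, 46) (0.533, 0.3474, 0.1261, 0.0947, 1.8)
green (452, 108, 14, 14) (0.9092, -0.3336, 0.0387, 0.0374, -0.7)
orange (250, 312, 13, 13) (0.3235, 0.2304, 0.0329, 0.0327, -88.5)
orange (269, 265, 12, 12) (0.4558, 0.1801, 0.0294, 0.0292, 46.2)
orange (362, 263, 24, 18) (0.4564, -0.0909, 0.0631, 0.0432, 84.6)
redA (272, 267, 9, 9) (0.4542, 0.1802, 0.021, 0.019, -74.6)
redA (157, 232, 8, 8) (0.5477, 0.5058, 0.0203, 0.0187, 66.0)
redA (207, 221, 10, 10) (0.5787, 0.3644, 0.0258, 0.0253, 2.0)
redA (399, 109, 17, 17) (0.9039, -0.1893, 0.0476, 0.0462, 44.7)
redB (270, 266, 10, 10) (0.455, 0.1844, 0.0241, 0.0231, -10.4)
bl [ 0.38012248 -0.28801275  0.012     ]
br [ 0.38170969 -0.39164774  0.012     ]
tl [ 0.68905511 -0.28536844  0.012     ]
tray_tl [0.70728886 0.2226248  0.07      ]
tray_tr [ 0.68984738 -0.20707612  0.07      ]
tray_br [ 0.55428463 -0.1997112   0.05      ]
tray_bl [0.57203604 0.22928741 0.05      ]
```

View pics/c1.png

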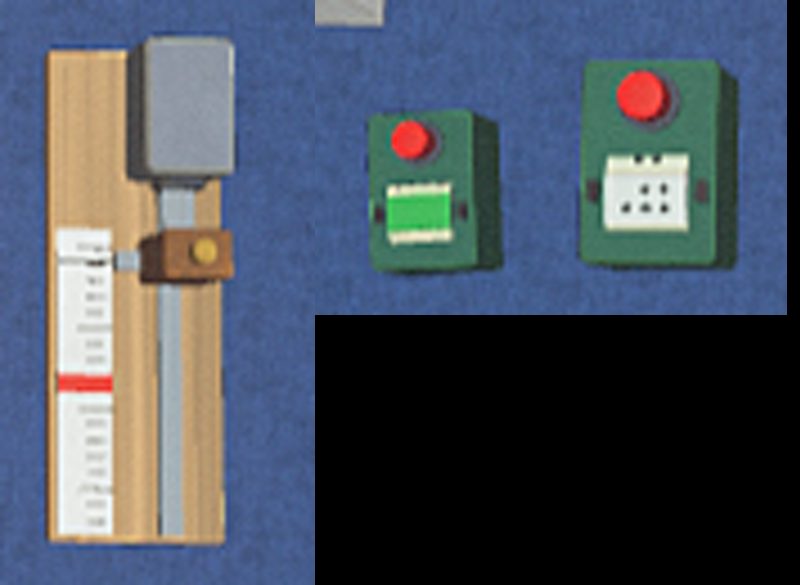

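Run:
```python
from h import *
f=lambda a,b,z:np.round(pt('top',430+a/4.5,180+b/4.5,z),4)
print('block top',f(198,254,.073),'rail',f(172,400,.015),f(172,520,.015),'ptr',f(82,261,.015),'band',f(85,383,.013),'ptrTipz20',f(82,261,.025),'house',f(190,105,.062))
p=f(198,254,.073)
print(ctrl.ik([p[0],p[1],.16],down(0)),ctrl.ik([p[0],p[1],.16],down(180)))
ctrl.goto([p[0],p[1],.16],down(0)); ctrl.command_gripper(.62)
print(ctrl.current_tool_pos(),ctrl.current_t(),ctrl.current_q())
cv2.imwrite('pics/w1.png',ctrl.read_camera('wrist')); im=ctrl.read_camera('top');cv2.imwrite('pics/top1.png',im)
```

```text
block top [ 0.5532 -0.3575  0.073 ] rail [ 0.4679 -0.359   0.015 ] [ 0.3936 -0.3579  0.015 ] ptr [ 0.5542 -0.3037  0.015 ] band [ 0.4778 -0.3053  0.013 ] ptrTipz20 [ 0.5531 -0.3009  0.025 ] house [ 0.6458 -0.3577  0.062 ]
[-3.80637523e+01  3.38985836e+01  7.55738856e+01 -2.54444375e-14
  7.05275308e+01 -3.80637523e+01] [-3.80637523e+01  3.38985836e+01  7.55738856e+01 -2.54444375e-14
  7.05275308e+01  1.41936248e+02]
[ 0.55318788 -0.35747132  0.15999963] 2.525 [-3.80615848e+01  3.38981262e+01  7.55748805e+01 -1.67338535e-03
  7.05300427e+01 -3.80656162e+01]
```

View pics/w1.png

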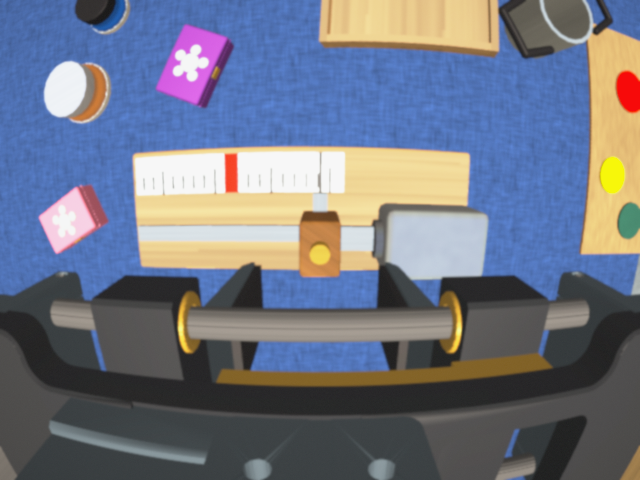

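View pics/top1.png

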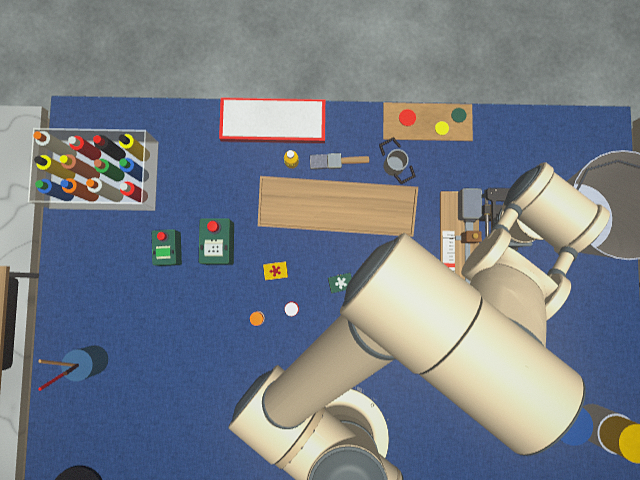

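```bash
cat >> h.py <<'E'
def wpt(u,v,z,pos,R):
    p=ctrl.camera_params('wrist'); T=p['T_tool_cam']; a=np.array([u-p['cx'],v-p['cy']]); r=np.hypot(*a); t=r/p['fx']
    d=np.array([a[0]/r*np.sin(t),-a[1]/r*np.sin(t),-np.cos(t)]); o=pos+R@T[:3,3]; d=R@(T[:3,:3]@d)
    return o+d*(z-o[2])/d[2]
def wshot(name=None):
    pos,R=ctrl.current_tool_pos(),ctrl.current_eef_rot(); im=ctrl.read_camera('wrist')
    if name: cv2.imwrite('pics/'+name,im)
    return im,pos,R
E
python3 - <<'E'
from h import *
im=cv2.imread('pics/w1.png');pos,R=ctrl.current_tool_pos(),ctrl.current_eef_rot()
c=max([c for c in blobs(im[140:205,200:260],(0,150,80),(8,255,255),20)],key=cv2.contourArea)
m=cv2.moments(c);u,v=200+m['m10']/m['m00'],140+m['m01']/m['m00']; print(u,v,wpt(u,v,.013,pos,R))
g=cv2.cvtColor(im,cv2.COLOR_BGR2GRAY)[155:190,305:340].mean(0); print(np.round(g).astype(int).tolist())
for z in(.014,.025):print(wpt(321,172,z,pos,R))
print('block top mid',wpt(320,225,.073,pos,R))
E
```

```text
230.92304250559283 172.39955257270694 [ 0.47588917 -0.30288784  0.013     ]
[244, 240, 245, 247, 247, 247, 247, 247, 247, 247, 247, 246, 238, 219, 200, 185, 226, 246, 247, 247, 247, 247, 247, 246, 233, 237, 246, 247, 247, 247, 247, 247, 247, 247, 247]
[ 0.55377345 -0.30374866  0.014     ]
[ 0.55373524 -0.30323684  0.025     ]
block top mid [ 0.55286787 -0.33826212  0.073     ]
```

```bash
cat > pull.py <<'E'
from h import *
import sys
k=sys.argv[1]; y=-.359; X0=.5528; X1=.476
if k=='1':
    ctrl.move_l([X0,y,.036],vel=.1,contact_N=15)
ctrl.command_gripper(.2); ctrl.sleep(.2); print('grip',ctrl.current_grip_width()*91,ctrl.current_tool_pos(),ctrl.current_contact_force())
ctrl.move_l([X1,y,.036],vel=.05)
t0=ctrl.current_t()
im,pos,R=wshot(f'hold{k}.png')
while ctrl.current_t()-t0<2.8: ctrl.sleep(.35); print(round(ctrl.current_t()-t0,2),round(ctrl.current_grip_width()*91,2),np.round(ctrl.current_tool_pos(),4),np.round(ctrl.current_contact_force(),1))
wshot(f'hold{k}b.png')
ctrl.move_l([X0,y,.036],vel=.05); ctrl.command_gripper(.58); ctrl.sleep(.6)
wshot(f'home{k}.png'); print(ctrl.current_grip_width(),ctrl.current_t())
a,b,c=[cv2.imread(f'pics/{n}{k}.png')[60:300,100:500] for n in('hold','home','hold')]; b2=cv2.imread(f'pics/hold{k}b.png')[60:300,100:500]
cv2.imwrite(f'pics/p{k}.png',np.vstack([np.hstack([a,b2]),np.hstack([b,b*0])]))
E
python3 pull.py 1
```

```text
grip 29.842259163345293 [ 0.55314008 -0.35905851  0.03616312] [3.23590676 0.92549549 1.62211229]
0.4 29.76 [ 0.476  -0.3585  0.0361] [7.1 5.3 5.1]
0.75 29.68 [ 0.476  -0.3585  0.0361] [7.4 5.8 5.6]
1.1 49.34 [ 0.476  -0.3587  0.0361] [7.5 4.2 2.8]
1.45 29.51 [ 0.4761 -0.3587  0.0361] [7.9 6.1 2.4]
1.8 29.64 [ 0.4761 -0.3587  0.0361] [7.7 3.9 3.7]
2.15 30.24 [ 0.4761 -0.3587  0.0361] [7.8 4.8 3.4]
2.5 29.75 [ 0.4761 -0.3586  0.0361] [7.8 4.6 1.9]
2.85 29.93 [ 0.4761 -0.3587  0.0361] [7.  5.2 2.6]
0.5836422746466012 12.2
```

View pics/p1.png

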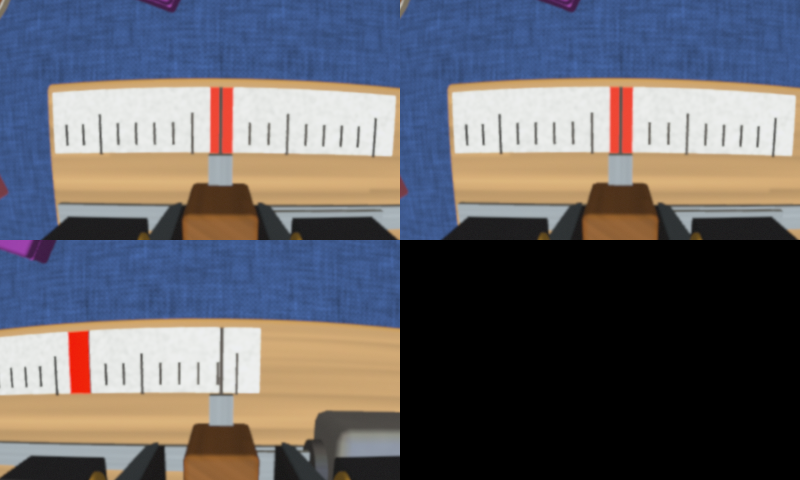

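Pointer sat centred on the band and came home, but the grip slackened around 1.1 s into the hold (width 49 mm), so the block left the band. This pull doesn't count as a full two seconds, so I'll do two clean ones.

```bash
python3 pull.py 2; python3 pull.py 3
```

```text
grip 29.854287914077474 [ 0.5530318  -0.35903169  0.03602071] [ 3.10189316  0.62131797 -1.54752283]
0.4 29.88 [ 0.4758 -0.3585  0.036 ] [ 6.7  5.1 -2.2]
0.75 29.83 [ 0.4758 -0.3585  0.036 ] [ 7.2  5.4 -2.5]
1.1 29.82 [ 0.4758 -0.3585  0.036 ] [ 7.1  5.1 -1.8]
1.45 29.62 [ 0.4758 -0.3585  0.036 ] [ 7.   5.5 -1.2]
1.8 30.23 [ 0.4758 -0.3585  0.036 ] [ 6.3  5.  -2.1]
2.15 30.12 [ 0.4758 -0.3585  0.036 ] [ 7.5  5.6 -1.9]
2.5 29.95 [ 0.4758 -0.3585  0.036 ] [ 6.9  5.4 -2. ]
2.85 29.96 [ 0.4758 -0.3585  0.036 ] [ 6.8  5.3 -2.1]
0.5770138276700634 20.3333
grip 29.807428006452025 [ 0.55301761 -0.35903998  0.03602673] [ 3.57633385  0.12906058 -1.28350169]
0.4 29.73 [ 0.4758 -0.3585  0.036 ] [ 6.9  4.9 -0.9]
0.75 29.69 [ 0.4758 -0.3585  0.036 ] [ 7.1  4.4 -2.1]
1.1 29.75 [ 0.4758 -0.3585  0.036 ] [ 7.   5.3 -2. ]
1.45 29.76 [ 0.4758 -0.3585  0.036 ] [ 7.5  5.9 -1.1]
1.8 29.68 [ 0.4758 -0.3585  0.036 ] [ 5.8  5.1 -1.9]
2.15 30.02 [ 0.4758 -0.3585  0.036 ] [ 6.7  5.5 -1.7]
2.5 29.83 [ 0.4758 -0.3584  0.036 ] [ 6.6  5.  -2. ]
2.85 29.51 [ 0.4758 -0.3585  0.036 ] [ 7.4  5.9 -1.5]
0.5811702535280764 28.4667
```

Run:
```python
from h import *
for k in '123':
    im=cv2.imread(f'pics/home{k}.png'); g=cv2.cvtColor(im,cv2.COLOR_BGR2GRAY)[155:175,305:335].mean(0); print(k,g.argmin()+305)
t=cv2.imread('pics/top0.png')
c=[c for c in blobs(t,(0,150,80),(6,255,255),25) if 200<cv2.boundingRect(c)[0]<215 and 215<cv2.boundingRect(c)[1]<230][0]
b=rect(c,'top',.112); print('button',b)
p=ctrl.current_tool_pos(); ctrl.move_l([p[0],p[1],.17],vel=.2)
ctrl.goto([b[0],b[1],.20],down(90)); ctrl.command_gripper(0)
print(ctrl.current_q(),ctrl.current_t())
im,pos,R=wshot('w2.png'); cv2.imwrite('pics/top2.png',ctrl.read_camera('top'))
for c in blobs(im,(0,150,80),(8,255,255),40)+blobs(im,(172,150,80),(180,255,255),40):
    x,y,w,h=cv2.boundingRect(c); print((x,y,w,h),wpt(x+w/2,y+h/2,.112,pos,R))
```

```text
1 321
2 321
3 321
button (0.5661, 0.3442, 0.0239, 0.0235, 2.0)
[ 2.61398162e+01  3.20600162e+01  7.23256701e+01  4.54576880e-05
  7.56117021e+01 -6.38616676e+01] 32.675
(532, 331, 16, 24) [0.65273228 0.54430991 0.112     ]
(301, 225, 37, 42) [0.56199099 0.34454267 0.112     ]
(471, 197, 29, 26) [0.53419839 0.4692577  0.112     ]
(141, 101, 26, 28) [0.4630651  0.22345137 0.112     ]
(114, 14, 28, 33) [0.39193775 0.19812579 0.112     ]
```

View pics/w2.png

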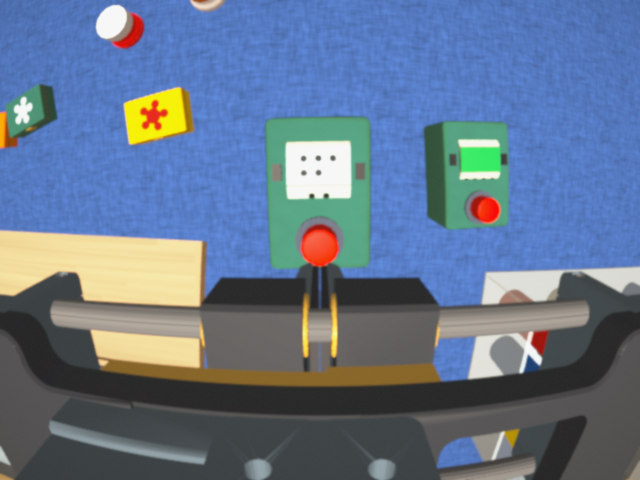

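```bash
cat > press.py <<'E'
from h import *
import sys
X,Y=.5645,.3444; fr=[]
for i in range(int(sys.argv[1])):
    ctrl.move_l([X,Y,.118],vel=.15 )
    hit=ctrl.move_l([X,Y,.088],vel=.04,contact_N=18); z=ctrl.current_tool_pos()[2]; f=ctrl.current_contact_force()
    ctrl.sleep(.15); ctrl.move_l([X,Y,.122],vel=.1); ctrl.sleep(.2)
    im,_,_=wshot(); fr.append(cv2.resize(im[60:260,220:420],None,fx=1.3,fy=1.3)); print(i,hit,z,np.round(f,1),ctrl.current_t())
cv2.imwrite(f'pics/press{sys.argv[2]}.png',np.hstack(fr[-3:]))
E
python3 press.py 3 a
```

```text
0 True 0.0922050679553776 [-1.5 -0.9 11. ] 34.9833
1 True 0.09221549805255758 [-1.4 -0.2  9.9] 36.725
2 True 0.09222191418162523 [-1.5  0.   9.6] 38.4667
```

View pics/pressa.png

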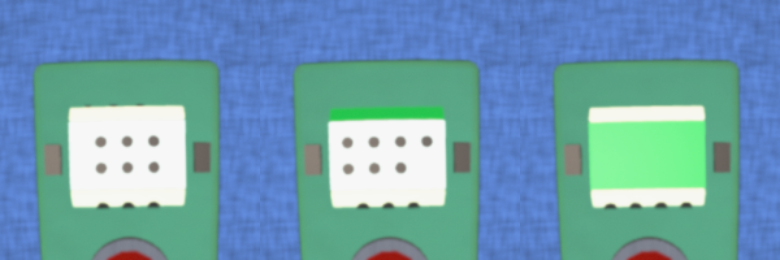

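Drum shows green squarely after three presses (though the dots counted up 5-6-7, contrary to the description). Now check for hidden boxes.

View pics/top2.png

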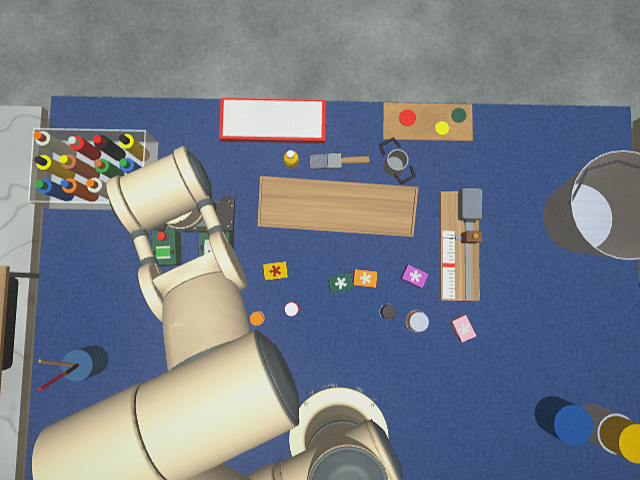

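Only three boxes exist: yellow, green, orange; the orange one was knocked to (365,278), beside the green. Purple (415,276) and pink (464,328) are look-alikes. Measure tray and boxes.

Run:
```python
from h import *
import json
p=ctrl.current_tool_pos(); ctrl.move_l([p[0],p[1],.22],vel=.2); 
im=ctrl.read_camera('top'); cv2.imwrite('pics/top3.png',im)
B={}
for nm,lo,hi in [('yellow',(20,120,100),(32,255,255)),('green',(60,60,20),(90,255,255)),('orange',(8,150,150),(19,255,255))]:
    for c in blobs(im,lo,hi,150):
        x,y,w,h=cv2.boundingRect(c)
        if 255<y<300 and 255<x<400: B[nm]=rect(c,'top',.028); print(nm,(x,y,w,h),B[nm])
m=cv2.inRange(cv2.cvtColor(im,cv2.COLOR_BGR2HSV),np.array((8,40,90)),np.array((28,180,255)))
m[:170]=0;m[245:]=0;m[:,:250]=0;m[:,425:]=0
m=cv2.morphologyEx(m,cv2.MORPH_OPEN,np.ones((5,5)))
c=max(cv2.findContours(m,cv2.RETR_EXTERNAL,cv2.CHAIN_APPROX_NONE)[0],key=cv2.contourArea)
q=cv2.approxPolyDP(c,6,True)[:,0].astype(float); print(q)
s=sorted(q.tolist(),key=lambda a:a[1])[:]; up=sorted(sorted([a for a in s if a[1]<210])); lo=sorted([a for a in s if a[1]>210])
U=[pt('top',*a,.0774)[:2] for a in(up[0],up[-1])]; L=[pt('top',*a,.042)[:2] for a in(lo[0],lo[-1])]
print('U',U,np.linalg.norm(U[0]-U[1]),'L',L,'span',np.linalg.norm(sum(U)/2-sum(L)/2))
for E in(U,L):
    d=(E[0]-E[1])/np.linalg.norm(E[0]-E[1]); yaw=np.degrees(np.arctan2(-d[0],d[1])); print('yaw',yaw)
    ex=np.array([d[1],-d[0]]); print('center',sum(E)/2-ex*(.0636 if E is U else -.0688))
json.dump(B,open('b.json','w'))
```

```text
yellow (263, 262, 25, 18) (0.4542, 0.1813, 0.0638, 0.0436, -81.9)
green (328, 273, 26, 20) (0.4245, 0.0003, 0.0638, 0.0434, -77.1)
orange (353, 270, 24, 18) (0.4376, -0.0678, 0.063, 0.0433, 84.6)
[[260. 176.]
 [258. 225.]
 [413. 234.]
 [417. 187.]]
U [array([0.70830744, 0.22462745]), array([ 0.68543312, -0.20272949])] 0.4279686712660215 L [array([0.57861029, 0.23031294]), array([ 0.5607075 , -0.19863118])] span 0.1273054123465526
yaw -3.0638385728211945
center [0.63336119 0.01434831]
yaw -2.3899604784260555
center [0.63839905 0.01297188]
```

```bash
cat > box.py <<'E'
from h import *
import json,sys
C={'yellow':((20,120,100),(32,255,255)),'green':((60,60,20),(90,255,255)),'orange':((8,150,150),(19,255,255))}
S,Cc=np.sin(np.radians(15)),np.cos(np.radians(15)); yw=np.radians(-2.6)
Rz=np.array([[np.cos(yw),-np.sin(yw),0],[np.sin(yw),np.cos(yw),0],[0,0,1]])
RT=Rz@np.array([[Cc,0,-S],[0,1,0],[S,0,Cc]]); OT=np.array([.636,.0135,.05])
Rp=np.c_[RT[:,0],-RT[:,2],RT[:,1]]
tp=lambda x,y,z: OT+RT@np.array([x,y,z])
jaw=lambda a:(a+90+90)%180-90
def wrect(nm,xy,z=.028):
    im,pos,R=wshot(f'see_{nm}.png'); best=None
    for c in blobs(im,*C[nm],400):
        P=np.float32([wpt(*q,z,pos,R)[:2] for q in c[:,0].astype(float)]); (x,y),(w,h),a=cv2.minAreaRect(P)
        if w<h:w,h,a=h,w,a+90
        if np.hypot(x-xy[0],y-xy[1])<.035 and (best is None or w*h>best[2]*best[3]): best=(x,y,w,h,a)
    return best
def pick(nm):
    x,y,_,_,a=json.load(open('b.json'))[nm]; j=jaw(a)
    ctrl.goto([x,y,.16],down(j)); ctrl.command_gripper(.85)
    r=wrect(nm,(x,y)); print(nm,'top',(x,y,j),'wrist',r and np.round(r,4),'jaw',r and jaw(r[4]))
    if r and abs(r[2]-.064)<.007 and abs(r[3]-.044)<.007: x,y=(x+r[0])/2,(y+r[1])/2; j=j+((jaw(r[4])-j+90)%180-90)/2
    else: print('wrist measurement rejected')
    ctrl.move_l([x,y,.06],vel=.2,ori=down(j)); hit=ctrl.move_l([x,y,.005],vel=.08,contact_N=12); print('hit',hit,ctrl.current_tool_pos())
    ctrl.command_gripper(.3); print('w mm',ctrl.current_grip_width()*91); 
    ctrl.move_l([x,y,.16],vel=.15); print('lift w',ctrl.current_grip_width()*91,ctrl.current_t())
def place(ty):
    ctrl.goto(tp(0,ty,.12),Rp); print('hover w',ctrl.current_grip_width()*91)
    ctrl.move_l(tp(0,ty,.025),vel=.15)
    hit=ctrl.move_l(tp(0,ty,.001),vel=.03,contact_N=5)
    p=RT.T@(ctrl.current_tool_pos()-OT); print('hit',hit,'tray z',p,'w',ctrl.current_grip_width()*91)
    ctrl.command_gripper(.65); ctrl.sleep(.1); ctrl.move_l(tp(0,ty,.12),vel=.2); print(ctrl.current_t())
if __name__=='__main__':
    pick(sys.argv[1])
    if ctrl.current_grip_width()*91>38: place(float(sys.argv[2]))
E
python3 box.py orange -0.09
python3 -c "
from h import *
im,_,_=wshot('w3.png')"
```

```text
orange top (0.4376, -0.0678, -5.399999999999977) wrist None jaw None
wrist measurement rejected
hit False [ 0.43784018 -0.06784836  0.00538296]
w mm 43.80370183509754
lift w 43.66861571497443 45.3083
hover w 43.41808874410934
hit True tray z [-0.00032124 -0.08994964  0.00554235] w 44.079188780711924
48.6583
```

View pics/w3.png

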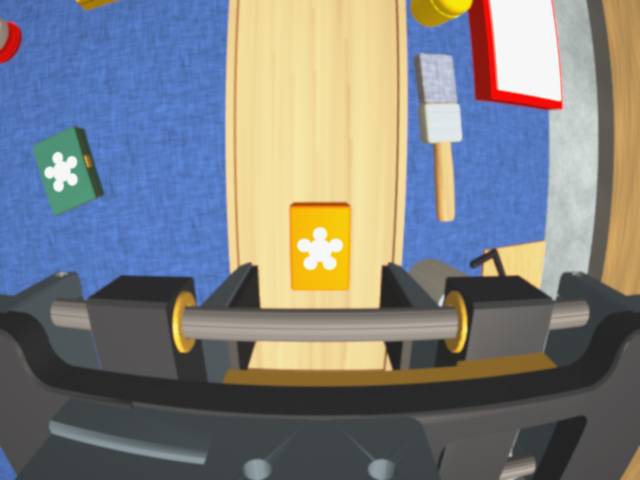

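Orange lies flat, centred between the lips (320,247). Continue.

```bash
python3 box.py green 0.0 && python3 box.py yellow 0.09
python3 - <<'E'
from h import *
p=ctrl.current_tool_pos(); wshot('w4.png'); ctrl.goto([.45,.35,.3],down(90)); ctrl.sleep(.2)
im=ctrl.read_camera('top'); cv2.imwrite('pics/top4.png',im); cv2.imwrite('pics/side4.png',ctrl.read_camera('side')); print(ctrl.current_t())
E
```

```text
green top (0.4245, 0.0003, 12.900000000000006) wrist [4.211000e-01 2.300000e-03 6.420000e-02 4.260000e-02 1.031673e+02] jaw 13.167320251464844
hit False [0.42306324 0.00126601 0.00539039]
w mm 43.934562147834264
lift w 43.34448509174809 53.2917
hover w 43.6437117843431
hit True tray z [-3.48165157e-04  1.42009134e-05  5.49455248e-03] w 43.61062011322709
56.7083
yellow top (0.4542, 0.1813, 8.099999999999994) wrist [4.5210e-01 1.8400e-01 6.4900e-02 4.3300e-02 9.8139e+01] jaw 8.139015197753906
hit False [0.45335247 0.18272434 0.00535191]
w mm 43.55749852832146
lift w 44.14905692282782 61.4
hover w 44.02000643293317
hit True tray z [-0.00030537  0.08996693  0.00516556] w 43.98124811580644
64.8083
66.375
```

View pics/top4.png

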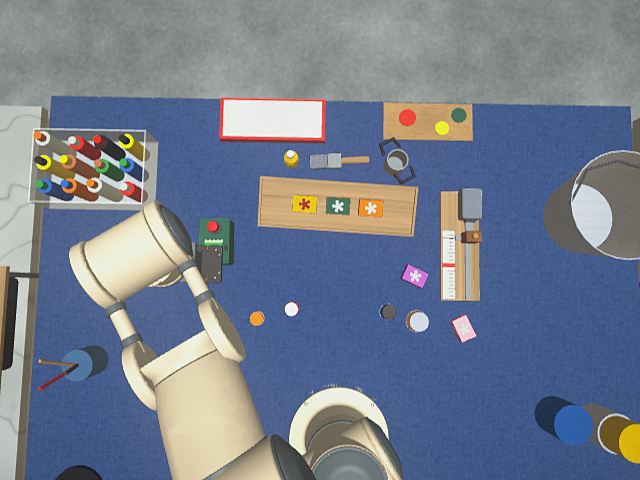

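View pics/side4.png

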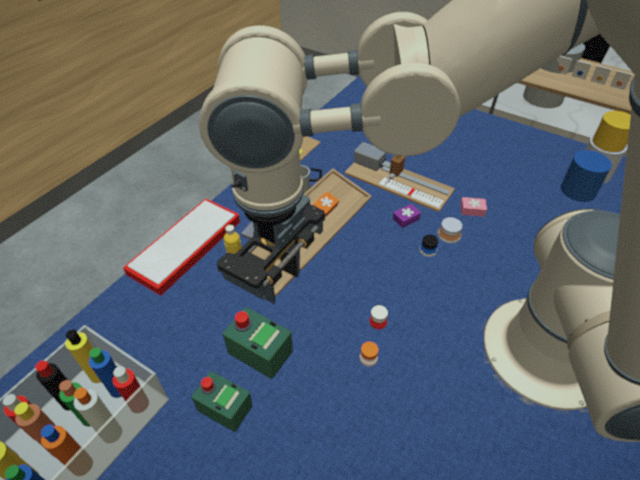

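All three boxes are in the tray, the counter shows green and the gauge is home. The arm is clear, so I'm handing in.

```bash
python3 -c "
from h import *
print(ctrl.current_contact_force(),ctrl.current_t()); ctrl.sign_off()"
```

```text
[ 0.34454229  0.0645953  -0.12849275] 66.375
the job is handed in; nothing more can be done
```

I handed the job in at 66 s with the gauge pulls, counter and boxes all done in the order asked. Nothing was touching the robot.

- **Gauge:** I pulled the block three times, because the grip slackened about 1 s into the first hold and let the block off the red band. The next two pulls each held steady for 2.85 s. Arm position and grip width stayed constant, and the pointer read home after every pull. I viewed the pointer over the band only on the first pull; the others went to within 0.3 mm of the same place.
- **Counter:** I used the larger of the two counters. Three full presses to the stop turned the drum to green, square between the marks, and the last side picture still showed it. One thing disagreed with the description: the dots counted up (5, 6, 7, then green) instead of down.
- **Boxes:** Only yellow, green and orange were present, and the orange one had been knocked beside the green before I moved it. The last top picture shows all three in the tray along its length, lid up and inside the lips. Contact came at nearly the same height for each, which fits them lying flat.
- **Left alone:** I touched neither the purple and pink look-alikes nor the paints and tools, and they looked unmoved in the last pictures.
- **Failed check:** the close-up wrist measurement of the orange box failed, so I picked it up from the top camera's position alone.

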